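# Count three spindle whorls through the tray gate into the storage slot

## Task

Three round clay spindle whorls lie in the white counting tray beside two small broken sherds. With the fingertips, gently push the whorls one at a time through the gate between the two metal posts, so that each drops flat into the blue felt-lined slot before the next enters the gate, until all three lie in the slot. Do not pinch, lift or press hard on the clay pieces, and leave the two sherds and the other things on the table where they are.

Things in the scene. Friction and masses are not known exactly. Their poses are not given: they have to be found in the camera images.
- tray: Fixed white counting tray, 412 mm long (x) by 242 wide (y); its yaw differs each time. Origin on the table; +x points through the gate into the slot, z up. Level plate 12 mm above the table, clear inside x -145..110, y -115..115 mm; 6 mm plywood rim, top 24 mm above the table. A cross wall of that height at x 110..118 is open only at the gate; the plate ends at x 118.
- plate (a point): Middle of the plate's surface (tray x = -20, y = 0, z = 12 mm). Two guide bars, 5 mm thick and as high as the rim (24 mm above the table), run in the tray's x, y from (58, 117) to (112, 29) mm and from (58, -117) to (112, -29) mm, narrowing the plate towards the gate.
- gate (a point): Middle of the gate, on the plate's surface (tray x = 114, y = 0, z = 12 mm). The gate is 50 mm wide, open above, between two round aluminium posts 8 mm across and 26 mm above the table.
- slot_start (a point): Start of the slot, on its blue felt floor, on its centre line (tray x = 118, y = 0, z = 6 mm): here a step goes down 6 mm from the plate to the felt.
- slot_end (a point): Far end of the slot, on its felt floor at the foot of the end stop (tray x = 253, y = 0, z = 6 mm). The slot is straight, 50 mm wide and 135 mm long, walls 18 mm above the felt: room for three whorls in a row with about 20 mm to spare. A whorl pushed up behind one that already lies in the slot shoves it further in.
- whorl_red: Loose red clay spindle whorl: a round disc 38 mm across, 14 mm thick, upright rim, with an 8 mm hole through its middle, about 28 g, lying flat on the plate. Origin at the centre of its underside, z up along the hole; its yaw does not matter. It slides when pushed at the rim and does not roll while flat.
- whorl_buff: Loose spindle whorl like the red one, yellowish buff clay, same sizes and origin.
- whorl_grey: Loose spindle whorl like the red one, dark grey clay, same sizes and origin.
- sherd_green: Loose small flat sherd in the tray near a side rim, buff with two green bands, irregular outline 37 x 30 mm, 8 mm thick, 20 g. Origin at the middle of its underside. To be left alone.
- sherd_plain: Loose small flat sherd in the tray near a side rim, plain grey-green, irregular outline 37 x 30 mm, 8 mm thick, 20 g. Origin at the middle of its underside. To be left alone.
- pot_wall: Large curved red pot fragment on the table, 140 x 140 x 35 mm, hollow side down. Origin at the middle of its underside. Bystander.
- glazed_sherd: Curved cream sherd with green bands on the table, 90 x 85 x 20 mm. Origin at the middle of its underside. Bystander.
- glue_bottle: White adhesive bottle with black cap standing on the table, 42 mm across, 115 mm tall. Origin at the centre of its foot. Bystander.
- rinse_cup: Small empty glass cup standing on the table, 68 mm across, 55 mm tall. Origin at the centre of its foot. Bystander.
- brush: Brush with a wooden handle lying on the table, 170 mm long. Origin near its middle, on the table. Bystander.

How it is judged:
On the way, in this order (a step that is already met when the one before it is completed fails the run):
1. one whorl lies flat in the slot while the other two are still on the plate before the gate ((((x of whorl_red in the frame of tray between 0.134 and 0.25 m and y of whorl_red in the frame of tray between -0.02 and 0.02 m and z of whorl_red in the frame of tray below 0.009 m and angle between whorl_red's own z axis and vertical below 0.1 rad) and (x of whorl_buff in the frame of tray below 0.108 m and z of whorl_buff in the frame of tray above 0.01 m) and (x of whorl_grey in the frame of tray below 0.108 m and z of whorl_grey in the frame of tray above 0.01 m)) or ((x of whorl_red in the frame of tray below 0.108 m and z of whorl_red in the frame of tray above 0.01 m) and (x of whorl_buff in the frame of tray between 0.134 and 0.25 m and y of whorl_buff in the frame of tray between -0.02 and 0.02 m and z of whorl_buff in the frame of tray below 0.009 m and angle between whorl_buff's own z axis and vertical below 0.1 rad) and (x of whorl_grey in the frame of tray below 0.108 m and z of whorl_grey in the frame of tray above 0.01 m)) or ((x of whorl_red in the frame of tray below 0.108 m and z of whorl_red in the frame of tray above 0.01 m) and (x of whorl_buff in the frame of tray below 0.108 m and z of whorl_buff in the frame of tray above 0.01 m) and (x of whorl_grey in the frame of tray between 0.134 and 0.25 m and y of whorl_grey in the frame of tray between -0.02 and 0.02 m and z of whorl_grey in the frame of tray below 0.009 m and angle between whorl_grey's own z axis and vertical below 0.1 rad)))), for 0.2 s.
2. two whorls lie flat in the slot while the third is still on the plate before the gate ((((x of whorl_red in the frame of tray below 0.108 m and z of whorl_red in the frame of tray above 0.01 m) and (x of whorl_buff in the frame of tray between 0.134 and 0.25 m and y of whorl_buff in the frame of tray between -0.02 and 0.02 m and z of whorl_buff in the frame of tray below 0.009 m and angle between whorl_buff's own z axis and vertical below 0.1 rad) and (x of whorl_grey in the frame of tray between 0.134 and 0.25 m and y of whorl_grey in the frame of tray between -0.02 and 0.02 m and z of whorl_grey in the frame of tray below 0.009 m and angle between whorl_grey's own z axis and vertical below 0.1 rad)) or ((x of whorl_red in the frame of tray between 0.134 and 0.25 m and y of whorl_red in the frame of tray between -0.02 and 0.02 m and z of whorl_red in the frame of tray below 0.009 m and angle between whorl_red's own z axis and vertical below 0.1 rad) and (x of whorl_buff in the frame of tray below 0.108 m and z of whorl_buff in the frame of tray above 0.01 m) and (x of whorl_grey in the frame of tray between 0.134 and 0.25 m and y of whorl_grey in the frame of tray between -0.02 and 0.02 m and z of whorl_grey in the frame of tray below 0.009 m and angle between whorl_grey's own z axis and vertical below 0.1 rad)) or ((x of whorl_red in the frame of tray between 0.134 and 0.25 m and y of whorl_red in the frame of tray between -0.02 and 0.02 m and z of whorl_red in the frame of tray below 0.009 m and angle between whorl_red's own z axis and vertical below 0.1 rad) and (x of whorl_buff in the frame of tray between 0.134 and 0.25 m and y of whorl_buff in the frame of tray between -0.02 and 0.02 m and z of whorl_buff in the frame of tray below 0.009 m and angle between whorl_buff's own z axis and vertical below 0.1 rad) and (x of whorl_grey in the frame of tray below 0.108 m and z of whorl_grey in the frame of tray above 0.01 m)))), for 0.2 s.
3. all three whorls lie flat in the slot (x of whorl_red in the frame of tray between 0.134 and 0.25 m and y of whorl_red in the frame of tray between -0.02 and 0.02 m and z of each of whorl_red, whorl_buff, whorl_grey in the frame of tray below 0.009 m and angle between each of whorl_red, whorl_buff, whorl_grey's own z axis and vertical below 0.1 rad and x of whorl_buff in the frame of tray between 0.134 and 0.25 m and y of whorl_buff in the frame of tray between -0.02 and 0.02 m and x of whorl_grey in the frame of tray between 0.134 and 0.25 m and y of whorl_grey in the frame of tray between -0.02 and 0.02 m), for 0.2 s.
At the end, for the whole second after the job is handed in: All three whorls lie flat (within 0.1 rad) on the felt of the slot, wholly past the step, at rest (under 10 mm/s); the two sherds in the tray are within 20 mm and the other bystanders within 30 mm of where they were (all of step 3 and linear speed of each of whorl_red, whorl_buff, whorl_grey below 0.01 m/s and distance of each of sherd_green, sherd_plain from where it was at the start of the episode below 0.02 m and distance of each of pot_wall, glazed_sherd, glue_bottle, rinse_cup, brush from where it was at the start of the episode below 0.03 m); the robot touches nothing.
It fails at once if a whorl or a small sherd is lifted more than 10 mm off the plate (height (world z) of any of whorl_red, whorl_buff, whorl_grey, sherd_green, sherd_plain above 0.022 m).
It fails at once if a whorl or a small sherd is pinched or pressed with more than 15 N by the fingers (contact force between the fingers and whorl_red above 15 N or contact force between the fingers and whorl_buff above 15 N or contact force between the fingers and whorl_grey above 15 N or contact force between the fingers and sherd_green above 15 N or contact force between the fingers and sherd_plain above 15 N).
It fails at once if a whorl is tipped on edge (angle between any of whorl_red, whorl_buff, whorl_grey's own z axis and vertical above 0.8 rad).
It fails at once if a sherd in the tray is moved by more than 20 mm (distance of any of sherd_green, sherd_plain from where it was at the start of the episode above 0.02 m).
It fails at once if a bystander on the table is moved by more than 30 mm (distance of any of pot_wall, glazed_sherd, glue_bottle, rinse_cup, brush from where it was at the start of the episode above 0.03 m).
It also fails if it takes over 67 s, if anything falls off the work surface, if the arm or the gripper's body presses on something with over 40 N, if the wrist force passes 120 N, or if a joint passes its speed limit or range.

## Robot

A 6-joint arm with a two-finger parallel gripper is mounted at the origin on the work surface. World frame = base frame: x ahead of the robot, y to its left, z up, the work surface at z = 0. Lengths are in m, angles in rad, forces in N, time in s.
With the tool pointing down it reaches from about 0.3 to 0.875 m from the base axis. Payload 6.4 kg.
Tool frame: the origin (TCP) lies at the very end of the fingers, on their centre line; the grasp point (between the pads) lies ctrl.grip_point_offset behind it (ctrl.grip_point_offset is the distance from the TCP to the grasp point, in m); z points along the fingers, x is the direction in which the jaws open and shut, and the axes are right-handed (so a half turn about z gives the same grasp; the last joint's range is limited). The gripper opens to 85 mm and grips with 20 to 120 N. Pads are 22 mm wide; open, the fingers measure 114 mm over their backs; the gripper's body (76 mm by 85 mm) begins 54 mm behind the grasp point. The pads swing forward as they close: fully open they stand 13 mm farther back than shut.
Start: joints at [-1.421, 0.181, 1.607, -0, 1.354, -0.206], TCP at [0.2, -0.539, 0.231] pointing down, gripper open.
Joint ranges: [-2.99, 2.99], [-0.89, 2.07], [0.3, 2.58], [-1.14, 4.28], [0, 2.63], [-3.12, 3.12]. Speed limits (rad/s): [2.57, 2.57, 3.01, 3.14, 3.14, 3.14].

## Interface

Orientations are given as a unit quaternion [w, x, y, z].
In Python, from bench import get_obs, viewer, workorder, ctrl gives the robot as it stands. The module is installed in compiled form; this text tells all that it offers.
- The arm moves only by the tool move_arm, never from a script. Its argument "increments" is a list of rows, each an object of numbers: "tx", "ty", "tz": the shift along the tool's x, y, z in m; "turn": the turn about the tool's z in degrees. A call has 1 to 20 rows; each row is the pose to reach, as a shift and turn from the pose commanded when the call began, along the tool's axes at that moment; what a row does not reach only later rows make up. A row lasts 1/12 s, in which the tool goes at most 41.7 mm and 7.16 degrees, less where a joint would pass 70% of its speed; a pose out of reach is approached as far as the arm can. A call with a gripper value outside its range is refused whole. "gripper" is the opening, from 0 (shut) to 1 (fully open), set as the call begins (left out, the last holds). The fingers move at their own pace and stop on an object; the grip force is fixed at half the most. Time passes only in rows, so rows that repeat a pose let the fingers close. It gives the time, the measured TCP pose, the force and the opening at its end, in the units of the state.
- get_obs(): the state, without advancing time (a new reading comes with each control period).
- viewer.camera(name): name is "side" or "top"; returns (picture, depth): 400x640x3 uint8, red, green, blue; 400x640 float32, m along the optical axis (not along the pixel's ray), 0 where there is no reading.
- viewer.get_calibration(name): a dict with "intrinsics" (3x3 intrinsics, pixels), "k1" (the pictures are not rectified: a ray, as slopes to the right and down, at radius r is drawn at 1 + k1 r^2 times it, then the intrinsics apply), "origin" and "attitude" of the camera in the world. Camera axes: x right, y up, looking along -z (the intrinsics and any distortion apply to the point x, -y, -z); pixel columns grow to the right and rows downward; lengths in m; the calibration is good to about 2 mm. A picture is of the moment at which its call begins. get_calibration takes no time and is no camera call.
- workorder.hand_in(): hands the job in, once; it reports no verdict.
The state is a dict: "time_s": time; "q": joint angles; "dq": joint speeds; "joint_efforts": joint torques, N m; "eef_pos": TCP position; "eef_rot": TCP orientation; "wrist_force": force on the tool from outside, world axes, zero at the start; "torque": the same for the moment, N m; "opening": opening from 0.0 (shut) to 1.0 (fully open).
Only numpy, scipy, OpenCV 4.12 (cv2) and the standard library are available. Lean on these libraries where they do the work, as an engineer would, in place of code of your own. Each camera call takes 0.05 s, during which the arm holds its last target.

## Working session

There is one attempt and no reset: what is moved stays moved. The work goes in short steps, Python scripts to look and compute and a tool call to move; the robot and the scene stay as the last step left them, time stands still between calls to the robot, and variables do not carry over. Pictures are saved under pics/ and viewed, and the job is handed in when it is done.

Besides the shell and the picture viewer there is one more tool, called after ">>>" as name(argument=value, ...) on one line, values as JSON. move_arm: Moves the arm, as the interface text tells. Its arguments: {"type":"object","properties":{"increments":{"type":"array"},"gripper":{"type":"number"}},"required":["increments"]}

```bash
mkdir -p pics; python3 - <<'E'
from bench import get_obs, viewer, workorder, ctrl
import cv2
o=get_obs()
print(o, ctrl.grip_point_offset)
for n in("top","side"):
    p,d=viewer.camera(n); cv2.imwrite(f"pics/{n}0.png",p[:,:,::-1]); print(viewer.get_calibration(n))
E
```

```text
{'time_s': 0.0, 'q': array([-1.42130423e+00,  1.81533765e-01,  1.60801815e+00, -1.89325860e-05,
        1.35381698e+00, -2.06308612e-01]), 'dq': array([-2.53882969e-04,  3.19754785e-05,  1.22730836e-03,  5.44191640e-04,
        6.41499916e-04,  4.31303165e-05]), 'joint_efforts': array([-1.53178931e-03, -4.44872761e+01, -3.51342380e+01, -4.48857463e-04,
        9.06704867e-03,  1.30667726e-05]), 'eef_pos': array([ 0.20021646, -0.53841485,  0.23038336]), 'eef_rot': array([-6.39231103e-04,  8.21079719e-01, -5.70812847e-01, -6.16621097e-04]), 'wrist_force': array([0.05451103, 0.00298778, 0.27378211]), 'torque': array([-0.00399813,  0.00970238,  0.0100732 ]), 'opening': 0.9971851915063915} 0.0187
{'intrinsics': array([[511.34039724,   0.        , 325.48836983],
       [  0.        , 511.34039724, 196.9388219 ],
       [  0.        ,   0.        ,   1.        ]]), 'k1': -0.16124627837544747, 'origin': array([ 0.43057849, -0.03561905,  1.48369842]), 'attitude': array([ 0.71127654,  0.01994772, -0.01714594, -0.70241995])}
{'intrinsics': array([[417.96776365,   0.        , 320.54565151],
       [  0.        , 417.96776365, 196.79773049],
       [  0.        ,   0.        ,   1.        ]]), 'k1': 0.030904869379171144, 'origin': array([-0.07370399,  0.53412625,  1.08605245]), 'attitude': array([-0.35076206, -0.12733384,  0.30000335,  0.87792372])}
```

View pics/top0.png

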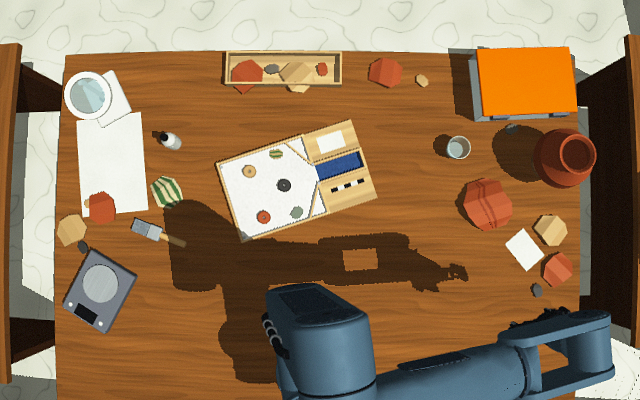

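View pics/side0.png

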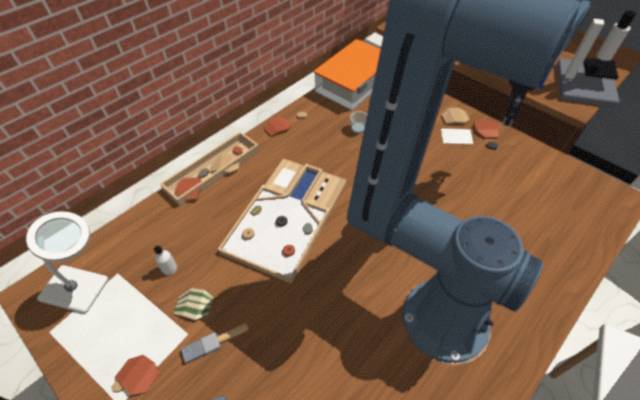

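```bash
cat > h.py <<'E'
import numpy as np, cv2
from scipy.spatial.transform import Rotation as R
from bench import get_obs, viewer, workorder, ctrl
def cal(n):
    c=viewer.get_calibration(n); q=np.array(c['attitude']); c['R']=R.from_quat(q[[1,2,3,0]]).as_matrix(); return c
def unproj(c,uv,z):
    K=c['intrinsics']; uv=np.atleast_2d(uv).astype(float)
    x=(uv[:,0]-K[0,2])/K[0,0]; y=(uv[:,1]-K[1,2])/K[1,1]
    rd=np.hypot(x,y); r=rd.copy()
    for _ in range(30): r=rd/(1+c['k1']*r*r)
    s=np.where(rd>0,r/np.maximum(rd,1e-12),1)
    d=np.c_[x*s,-y*s,-np.ones_like(x)]@c['R'].T
    t=(z-c['origin'][2])/d[:,2]
    return c['origin']+d*t[:,None]
def proj(c,P):
    p=(np.atleast_2d(P)-c['origin'])@c['R']
    x=p[:,0]/-p[:,2]; y=-p[:,1]/-p[:,2]; f=1+c['k1']*(x*x+y*y)
    K=c['intrinsics']; return np.c_[x*f*K[0,0]+K[0,2],y*f*K[1,1]+K[1,2]]
def t2w(T,p):  # T=(x,y,yaw)
    p=np.atleast_2d(p).astype(float); c,s=np.cos(T[2]),np.sin(T[2])
    return np.c_[T[0]+c*p[:,0]-s*p[:,1],T[1]+s*p[:,0]+c*p[:,1],p[:,2]]
def w2t(T,p):
    p=np.atleast_2d(p); c,s=np.cos(T[2]),np.sin(T[2]); d=p[:,:2]-np.array(T[:2])
    return np.c_[c*d[:,0]+s*d[:,1],-s*d[:,0]+c*d[:,1]]
E
python3 - <<'E'
from h import *
p=cv2.imread('pics/top0.png')
cr=p[110:250,205:385]; cv2.imwrite('pics/crop0.png',cv2.resize(cr,None,fx=4.2,fy=4.2,interpolation=cv2.INTER_CUBIC))
E
```

```text
(no output)
```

View pics/crop0.png

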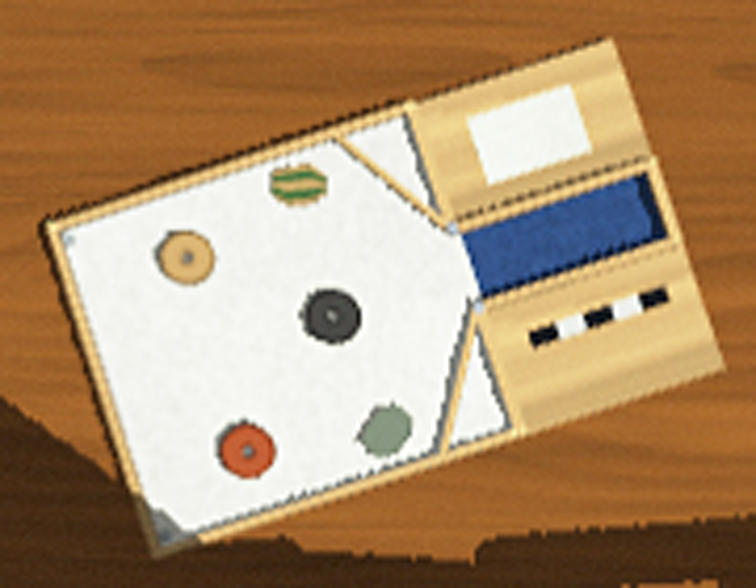

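```bash
cat >> h.py <<'E'
def detect(T,c,p):
    """p BGR; return tray xy of whorl (z=26 top)"""
    H=cv2.cvtColor(p,cv2.COLOR_BGR2HSV)
    poly=t2w(T,[(-143,113,12),(55,113,12),(108,28,12),(250,24,12),(250,-24,12),(108,-28,12),(55,-113,12),(-143,-113,12)]*np.array(.001))
    m=np.zeros(p.shape[:2],np.uint8); cv2.fillPoly(m,[np.round(proj(c,poly)).astype(np.int32)],255)
    rng={'red':[(0,130,90),(10,255,255)],'buff':[(11,85,120),(24,255,255)],'grey':[(0,0,25),(179,90,90)]}
    out={}
    for k,(a,b) in rng.items():
        q=cv2.inRange(H,a,b)&m
        n,l,st,ce=cv2.connectedComponentsWithStats(q)
        for i in sorted(range(1,n),key=lambda i:-st[i,4])[:3]:
            if st[i,4]>40:
                # refine: min enclosing hull centroid
                cs,_=cv2.findContours((l==i).astype(np.uint8),cv2.RETR_EXTERNAL,cv2.CHAIN_APPROX_NONE)
                hu=cv2.convexHull(cs[0]); M=cv2.moments(hu); uv=(M['m10']/M['m00'],M['m01']/M['m00'])
                xy=w2t(T,unproj(c,uv,.026))[0]*1000
                out.setdefault(k,[]).append((int(st[i,4]),np.round(uv,1).tolist(),np.round(xy,1).tolist()))
    return out
def look(name,T=None,crop=True):
    p,d=viewer.camera('top'); p=np.ascontiguousarray(p[:,:,::-1]); np.save('last.npy',p)
    if crop: cv2.imwrite(f'pics/{name}.png',cv2.resize(p[110:250,205:385],None,fx=4.2,fy=4.2,interpolation=cv2.INTER_CUBIC))
    else: cv2.imwrite(f'pics/{name}.png',p)
    return p
E
python3 - <<'E'
from h import *
from scipy.optimize import least_squares
c=cal('top')
uv=np.array([(47,222),(155,556),(452,229),(478,307),(612,38),(723,370)])/4.2+[205,110]-.4
P=np.array([(-151,121,24),(-151,-121,24),(114,29,26),(114,-29,26),(261,121,24),(261,-121,24)])*.001
f=lambda T:(proj(c,t2w(T,P))-uv).ravel()
s=least_squares(f,[.5,0,-1.3]); T=s.x; print(T,np.degrees(T[2]),f(T).reshape(-1,2).round(2))
np.save('T.npy',T)
p=cv2.imread('pics/top0.png'); print(detect(T,c,p))
for k,z in(('g',(298,184)),('p',(385,430))): print(k,w2t(T,unproj(c,np.array(z)/4.2+[205,110]-.4,.02))*1000)
for k,z in(('buff',(187,257)),('grey',(333,315)),('red',(247,450))): print(k,w2t(T,unproj(c,np.array(z)/4.2+[205,110]-.4,.026))*1000)
# tray axes
print('gate w',t2w(T,[.114,0,.012]))
o=get_obs();q=o['eef_rot'];print(R.from_quat(q[[1,2,3,0]]).as_matrix().round(3))
E
```

```text
[ 0.53725737  0.10829534 -1.2411377 ] -71.1119521283169 [[-0.29  0.12]
 [-0.88  0.4 ]
 [ 0.02 -0.27]
 [ 0.12  0.31]
 [ 0.41 -0.44]
 [ 0.62 -0.14]]
{'red': [(117, [263.5, 216.9], [-65.6, -72.0])], 'buff': [(126, [249.1, 170.9], [-65.0, 66.6]), (79, [338.7, 175.5], [175.5, -26.6])], 'grey': [(125, [283.7, 185.0], [17.6, -3.2])]}
g [[22.76850176 91.81271042]]
p [[ 27.57075745 -87.68582223]]
buff [[-64.69219046  66.93806011]]
grey [[18.35441973 -2.35197532]]
red [[-65.74248951 -71.61526243]]
gate w [[5.7416146e-01 4.3390468e-04 1.2000000e-02]]
[[ 0.348 -0.937 -0.   ]
 [-0.937 -0.348  0.002]
 [-0.002 -0.    -1.   ]]
```

```bash
cat >> h.py <<'E'
def state():
    o=get_obs(); q=o['eef_rot']; M=R.from_quat(q[[1,2,3,0]]).as_matrix(); return o,M
def inc(*goals,T=np.load('T.npy')):
    """goals: (tray x mm, tray y mm, z mm, push angle deg rel tray x). prints tool increments"""
    o,M=state(); yaw0=np.arctan2(M[1,0],M[0,0])
    here=w2t(T,o['eef_pos'])[0]*1000
    a0=np.degrees(yaw0-T[2])-90
    print('t',round(o['time_s'],2),'tray',here.round(1),'z',round(o['eef_pos'][2]*1000,1),'ang',round((a0+180)%360-180,1),'f',o['wrist_force'].round(1),'op',round(o['opening'],3))
    for g in goals:
        w=t2w(T,np.array([g[0],g[1],g[2]])/1000)[0]
        d=M.T@(w-o['eef_pos']); turn=-(((g[3]-a0)+180)%360-180)
        print(g,'tx %.4f ty %.4f tz %.4f turn %.1f'%(*d,turn))
E
python3 - <<'E'
from h import *
inc((-25,-2.5,90,0),(-25,-2.5,15,0))
E
```

```text
t 0.1 tray [ 502.9 -528.3] z 230.5 ang -88.5 f [-0.2  0.7 -0.3] op 1.003
(-25, -2.5, 90, 0) tx -0.5137 ty -0.5393 tz 0.1414 turn -88.5
(-25, -2.5, 15, 0) tx -0.5136 ty -0.5393 tz 0.2164 turn -88.5
```

>>> move_arm(increments=[{"tx":-0.25,"ty":-0.27,"tz":0.05,"turn":-45},{"tx":-0.25,"ty":-0.27,"tz":0.05,"turn":-45},{"tx":-0.25,"ty":-0.27,"tz":0.05,"turn":-45},{"tx":-0.25,"ty":-0.27,"tz":0.05,"turn":-45},{"tx":-0.25,"ty":-0.27,"tz":0.05,"turn":-45},{"tx":-0.25,"ty":-0.27,"tz":0.05,"turn":-45},{"tx":-0.514,"ty":-0.539,"tz":0.1414,"turn":-88.5},{"tx":-0.514,"ty":-0.539,"tz":0.1414,"turn":-88.5},{"tx":-0.514,"ty":-0.539,"tz":0.1414,"turn":-88.5},{"tx":-0.514,"ty":-0.539,"tz":0.1414,"turn":-88.5},{"tx":-0.514,"ty":-0.539,"tz":0.1414,"turn":-88.5},{"tx":-0.514,"ty":-0.539,"tz":0.1414,"turn":-88.5},{"tx":-0.514,"ty":-0.539,"tz":0.1414,"turn":-88.5},{"tx":-0.514,"ty":-0.539,"tz":0.1414,"turn":-88.5},{"tx":-0.514,"ty":-0.539,"tz":0.1414,"turn":-88.5},{"tx":-0.514,"ty":-0.539,"tz":0.1414,"turn":-88.5},{"tx":-0.514,"ty":-0.539,"tz":0.1414,"turn":-88.5},{"tx":-0.514,"ty":-0.539,"tz":0.1414,"turn":-88.5},{"tx":-0.514,"ty":-0.539,"tz":0.1414,"turn":-88.5},{"tx":-0.514,"ty":-0.539,"tz":0.1414,"turn":-88.5}], gripper=0.1)

```text
time_s: 1.77
eef_pos: [0.5262, 0.133, 0.0886]
eef_rot: [-0.0, 0.986, 0.166, -0.001]
wrist_force: [-0.5, 0.2, -0.3]
opening: 0.098
```

```bash
python3 - <<'E'
from h import *
inc((-25,-2.5,90,0),(-25,-2.5,15,0))
p,d=viewer.camera('side'); cv2.imwrite('pics/s1.png',p[:,:,::-1]); 
cv2.imwrite('pics/s1c.png',cv2.resize(p[130:290,190:370,::-1],None,fx=3.7,fy=3.7,interpolation=cv2.INTER_CUBIC))
look('t1',crop=False)
E
```

```text
t 1.77 tray [-27.   -2.5] z 88.6 ang 0.2 f [-0.5  0.2 -0.3] op 0.098
(-25, -2.5, 90, 0) tx -0.0000 ty 0.0020 tz -0.0014 turn 0.2
(-25, -2.5, 15, 0) tx 0.0001 ty 0.0021 tz 0.0736 turn 0.2
```

View pics/s1c.png

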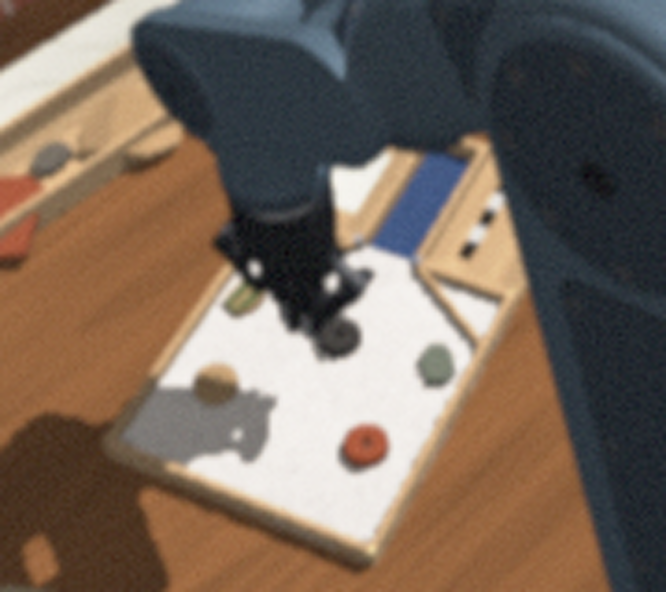

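View pics/t1.png

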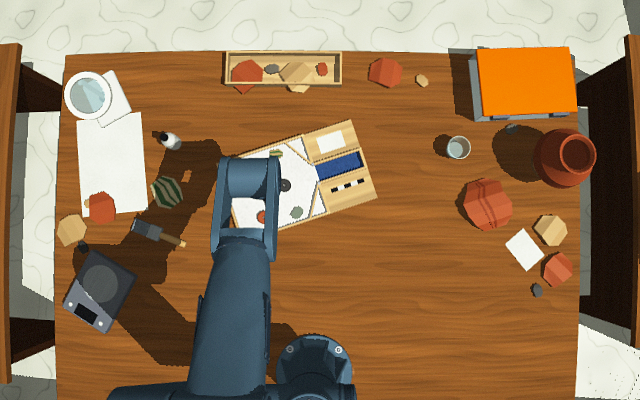

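```bash
python3 - <<'E'
from h import *
T=np.load('T.npy');c=cal('side');p=cv2.imread('pics/side0.png')
print(detect(T,c,p))
P=np.array([(-151,121,24),(-151,-121,24),(114,29,26),(114,-29,26),(261,121,24),(261,-121,24),(-151,-121,0)])*.001
q=proj(c,t2w(T,P)); x0,y0=200,150
im=cv2.resize(p[150:290,210:360],None,fx=5,fy=5,interpolation=cv2.INTER_CUBIC)
for u in q: cv2.circle(im,tuple(np.int32((u+.4-[210,150])*5)),3,(255,0,255),-1)
cv2.imwrite('pics/so.png',im[:600])
E
```

```text
{'red': [(80, [288.2, 250.1], [-73.3, -75.3])], 'buff': [(79, [247.7, 233.4], [-72.5, 63.2])], 'grey': [(73, [280.8, 221.2], [8.4, -6.6])]}
```

View pics/so.png

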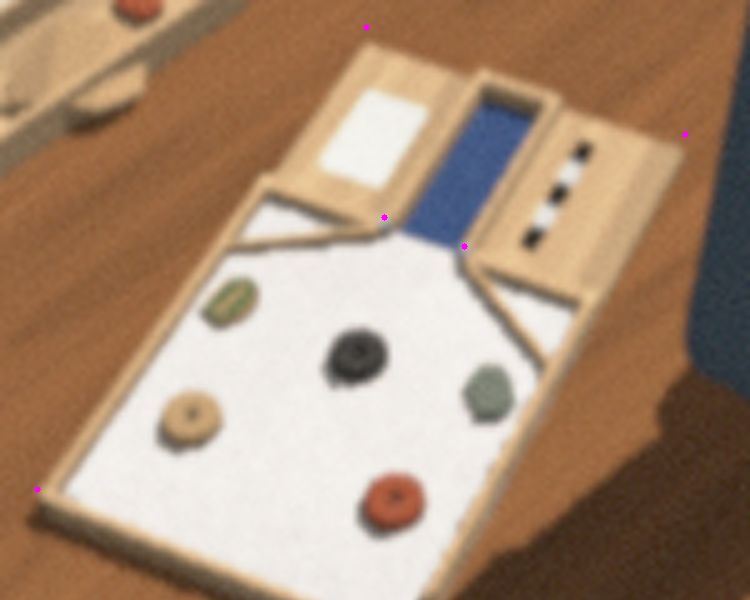

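```bash
python3 - <<'E'
from h import *
c=cal('side');p=cv2.imread('pics/s1.png');o,M=state()
e=o['eef_pos']
im=cv2.resize(p[185:240,240:310],None,fx=10,fy=10,interpolation=cv2.INTER_CUBIC)
pts=[e+M@np.array([sx*a,sy*.011,0]) for sx in(-1,1) for sy in(-1,1) for a in(.004,.0185)]
for u in proj(c,np.array(pts)): cv2.circle(im,tuple(np.int32((u+.5-[240,185])*10)),3,(255,0,255),-1)
cv2.imwrite('pics/so2.png',im)
E
```

```text
(no output)
```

View pics/so2.png

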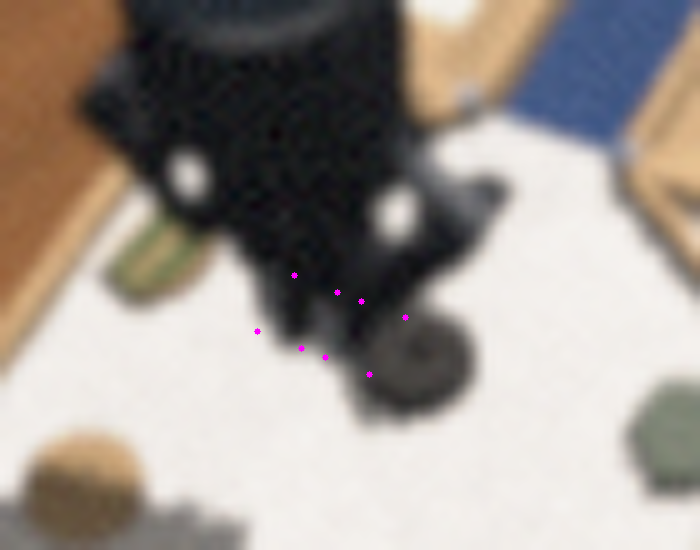

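```bash
python3 - <<'E'
from h import *
from scipy.optimize import least_squares
cs,ct=cal('side'),cal('top');T=np.load('T.npy')
uv=np.array([(468,97),(622,150)])/10+[240,185]-.5
print(w2t(T,unproj(cs,uv,.026))*1000)
# per-camera fits using only posts + rear corners (known heights)
P=np.array([(-151,121,24),(114,29,26),(114,-29,26),(253,25,24),(253,-25,24)])*.001
us=np.r_[[np.array((44,494))/5+[210,150]-.4],uv,[np.array((487,88))/5+[210,150]-.4],[np.array((545,108))/5+[210,150]-.4]]
f=lambda t:(proj(cs,t2w(t,P))-us).ravel()
s=least_squares(f,T);print('side',s.x,f(s.x).reshape(-1,2).round(1),w2t(T,t2w(s.x,np.array([[.114,0,0]])))*1000, np.degrees(s.x[2]-T[2]))
p=cv2.imread('pics/side0.png')
E
```

```text
[[109.46606377  27.54345224]
 [110.62729085 -27.63656852]]
side [ 0.53319206  0.11154784 -1.23582894] [[-1.3  0.8]
 [ 0.2  0.1]
 [ 0.9  0.6]
 [-0.7 -1.2]
 [ 1.  -0.8]] [[109.60500059  -2.18831459]] 0.30416956946235235
```

>>> move_arm(increments=[{"ty":0.002,"tz":0.035,"turn":0.2},{"ty":0.002,"tz":0.065,"turn":0.2},{"ty":0.002,"tz":0.0735,"turn":0.2},{"ty":0.002,"tz":0.0735,"turn":0.2},{"ty":0.008,"tz":0.0735,"turn":0.2},{"ty":0.014,"tz":0.0735,"turn":0.2},{"ty":0.02,"tz":0.0735,"turn":0.2},{"ty":0.026,"tz":0.0735,"turn":0.2},{"ty":0.034,"tz":0.0735,"turn":0.2},{"ty":0.042,"tz":0.0735,"turn":0.2},{"ty":0.05,"tx":0.0005,"tz":0.0735,"turn":0.2},{"ty":0.058,"tx":0.001,"tz":0.0735,"turn":0.2},{"ty":0.066,"tx":0.0015,"tz":0.0735,"turn":0.2},{"ty":0.072,"tx":0.002,"tz":0.0735,"turn":0.2},{"ty":0.072,"tx":0.002,"tz":0.0735,"turn":0.2}])

```text
validation failed for argument at $.in...
```

```bash
python3 - <<'E'
from h import *
inc((108,0,15,0),(110,0,15,0))
p,d=viewer.camera('side'); p=p[:,:,::-1]
print(detect(np.load('T.npy'),cal('side'),np.ascontiguousarray(p)))
cv2.imwrite('pics/s2c.png',cv2.resize(p[160:270,230:350],None,fx=5.4,fy=5.4,interpolation=cv2.INTER_CUBIC))
E
```

```text
t 1.87 tray [-24.7  -3.7] z 89.4 ang 0.1 f [-0.1 -1.3 -0.2] op 0.102
(108, 0, 15, 0) tx 0.0037 ty 0.1327 tz 0.0743 turn 0.1
(110, 0, 15, 0) tx 0.0037 ty 0.1347 tz 0.0743 turn 0.1
{'red': [(80, [288.2, 250.1], [-73.2, -75.3])], 'grey': [(402, [274.2, 209.3], [40.1, 33.9])]}
```

View pics/s2c.png

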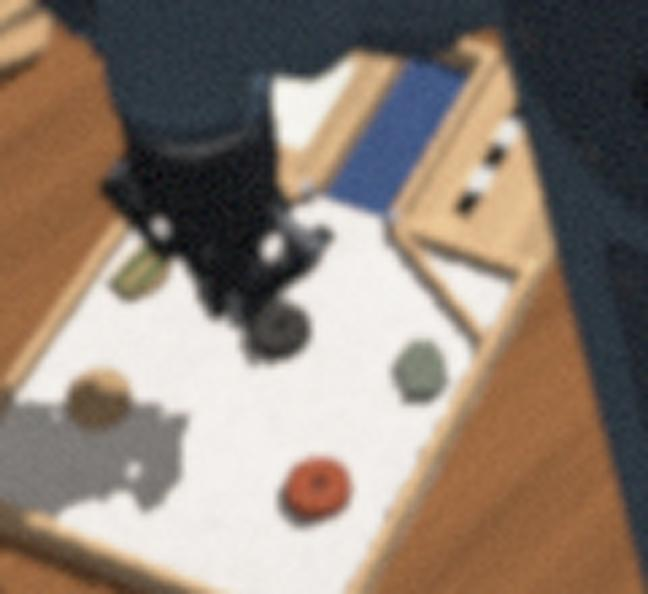

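>>> move_arm(increments=[{"tx":0.001,"ty":0.0,"tz":0.035,"turn":0.1},{"tx":0.001,"ty":0.0,"tz":0.065,"turn":0.1},{"tx":0.001,"ty":0.0,"tz":0.074,"turn":0.1},{"tx":0.001,"ty":0.0,"tz":0.074,"turn":0.1},{"tx":0.001,"ty":0.006,"tz":0.074,"turn":0.1},{"tx":0.001,"ty":0.012,"tz":0.074,"turn":0.1},{"tx":0.001,"ty":0.018,"tz":0.074,"turn":0.1},{"tx":0.001,"ty":0.024,"tz":0.074,"turn":0.1},{"tx":0.001,"ty":0.032,"tz":0.074,"turn":0.1},{"tx":0.001,"ty":0.04,"tz":0.074,"turn":0.1},{"tx":0.0015,"ty":0.048,"tz":0.074,"turn":0.1},{"tx":0.002,"ty":0.056,"tz":0.074,"turn":0.1},{"tx":0.0025,"ty":0.064,"tz":0.074,"turn":0.1},{"tx":0.003,"ty":0.07,"tz":0.074,"turn":0.1},{"tx":0.003,"ty":0.07,"tz":0.074,"turn":0.1}])

```text
time_s: 3.17
eef_pos: [0.5528, 0.064, 0.016]
eef_rot: [0.0, 0.987, 0.163, 0.0]
wrist_force: [0.0, 0.5, 1.3]
opening: 0.099
```

```bash
python3 - <<'E'
from h import *
inc((108,0,15,0),(110,0,15,0))
p,d=viewer.camera('side'); p=p[:,:,::-1]
print(detect(np.load('T.npy'),cal('side'),np.ascontiguousarray(p)))
cv2.imwrite('pics/s2c.png',cv2.resize(p[160:270,230:350],None,fx=5.4,fy=5.4,interpolation=cv2.INTER_CUBIC))
E
```

```text
t 3.17 tray [47.   0.3] z 16.0 ang -0.2 f [0.  0.5 1.3] op 0.099
(108, 0, 15, 0) tx -0.0001 ty 0.0610 tz 0.0010 turn -0.2
(110, 0, 15, 0) tx -0.0001 ty 0.0630 tz 0.0010 turn -0.2
{'red': [(81, [288.2, 250.2], [-73.7, -75.4])], 'grey': [(325, [286.3, 201.5], [83.2, 13.7]), (199, [310.1, 177.1], [207.1, -10.9])]}
```

View pics/s2c.png

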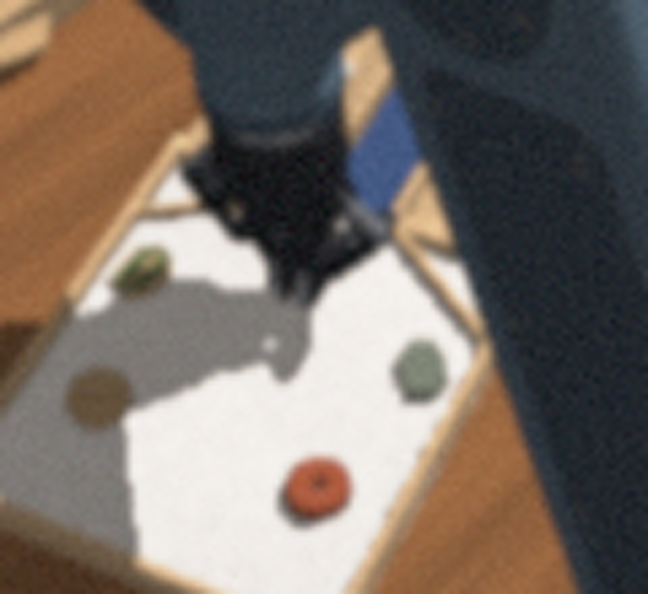

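>>> move_arm(increments=[{"tx":0,"ty":0.006,"tz":0.001,"turn":0},{"tx":0,"ty":0.013,"tz":0.001,"turn":0},{"tx":0,"ty":0.02,"tz":0.001,"turn":0},{"tx":0,"ty":0.027,"tz":0.001,"turn":0},{"tx":0,"ty":0.033,"tz":0.001,"turn":0},{"tx":0,"ty":0.039,"tz":0.001,"turn":0},{"tx":0,"ty":0.045,"tz":0.001,"turn":0},{"tx":0,"ty":0.051,"tz":0.001,"turn":0},{"tx":0,"ty":0.056,"tz":0.001,"turn":0},{"tx":0,"ty":0.061,"tz":0.001,"turn":0},{"tx":0,"ty":0.061,"tz":0.001,"turn":0}])

```text
time_s: 4.13
eef_pos: [0.5721, 0.0066, 0.015]
eef_rot: [0.0, 0.987, 0.163, 0.0]
wrist_force: [0.2, 0.1, -0.1]
opening: 0.1
```

```bash
python3 - <<'E'
from h import *
inc((108,0,15,0),(110,0,15,0))
p,d=viewer.camera('side'); p=p[:,:,::-1]
print(detect(np.load('T.npy'),cal('side'),np.ascontiguousarray(p)))
cv2.imwrite('pics/s3c.png',cv2.resize(p[160:270,230:350],None,fx=5.4,fy=5.4,interpolation=cv2.INTER_CUBIC))
look('t3',crop=True)
E
```

```text
t 4.13 tray [1.075e+02 1.000e-01] z 15.0 ang -0.1 f [ 0.2  0.1 -0.1] op 0.1
(108, 0, 15, 0) tx -0.0001 ty 0.0005 tz -0.0000 turn -0.1
(110, 0, 15, 0) tx -0.0000 ty 0.0025 tz -0.0000 turn -0.1
{'red': [(81, [288.2, 250.1], [-73.3, -75.2])], 'grey': [(398, [303.1, 184.9], [166.8, -4.6]), (57, [255.9, 209.7], [14.7, 85.7])]}
```

View pics/s3c.png

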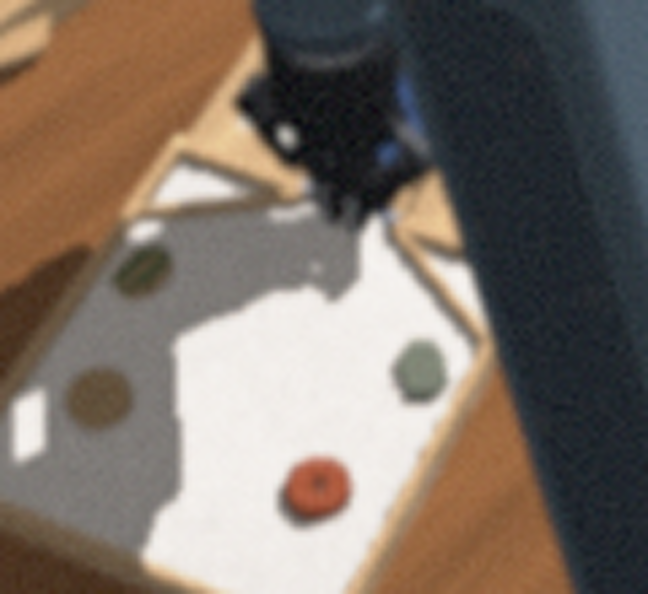

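View pics/t3.png

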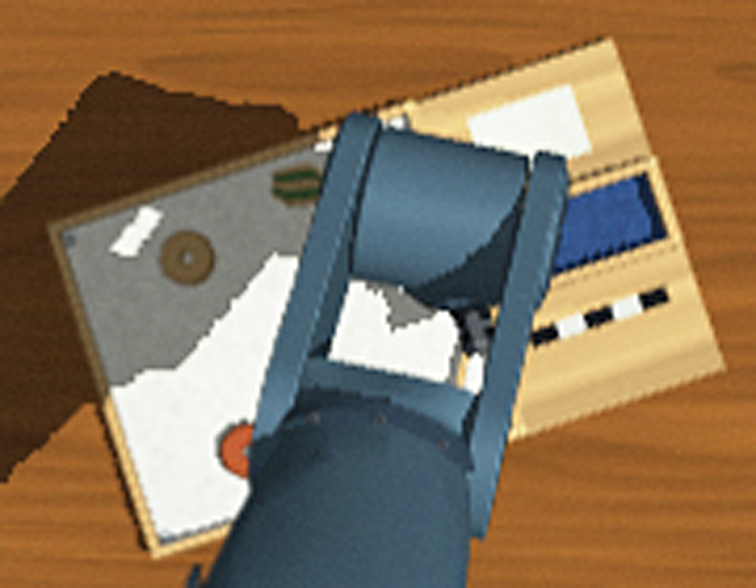

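>>> move_arm(increments=[{"tx":0,"ty":0.004,"tz":0,"turn":0},{"tx":0,"ty":0.004,"tz":0,"turn":0},{"tx":0,"ty":-0.006,"tz":-0.001,"turn":0},{"tx":0,"ty":-0.012,"tz":-0.03,"turn":0},{"tx":0.01,"ty":-0.03,"tz":-0.05,"turn":0},{"tx":0.086,"ty":-0.205,"tz":-0.05,"turn":30},{"tx":0.086,"ty":-0.205,"tz":-0.05,"turn":30},{"tx":0.086,"ty":-0.205,"tz":-0.05,"turn":30},{"tx":0.086,"ty":-0.205,"tz":-0.05,"turn":30},{"tx":0.086,"ty":-0.205,"tz":-0.05,"turn":30},{"tx":0.086,"ty":-0.205,"tz":-0.05,"turn":30},{"tx":0.086,"ty":-0.205,"tz":-0.05,"turn":30},{"tx":0.086,"ty":-0.205,"tz":-0.05,"turn":30}])

```text
time_s: 5.32
eef_pos: [0.5863, 0.2298, 0.0646]
eef_rot: [0.0, 0.995, -0.097, -0.0]
wrist_force: [-0.0, 0.5, 0.4]
opening: 0.101
```

```bash
python3 - <<'E'
from h import *
p=look('t4'); inc((-98,86,15,-30.2))
print(detect(np.load('T.npy'),cal('top'),p))
E
```

```text
t 5.37 tray [-98.2  85.7] z 64.7 ang -30.1 f [-0.7  0.3 -0.2] op 0.101
(-98, 86, 15, -30.2) tx 0.0004 ty 0.0000 tz 0.0497 turn 0.1
{'red': [(118, [263.5, 216.9], [-65.6, -72.0])], 'buff': [(124, [249.1, 170.9], [-64.9, 66.8]), (79, [338.7, 175.5], [175.5, -26.6])], 'grey': [(126, [324.6, 171.3], [140.9, -2.5])]}
```

View pics/t4.png

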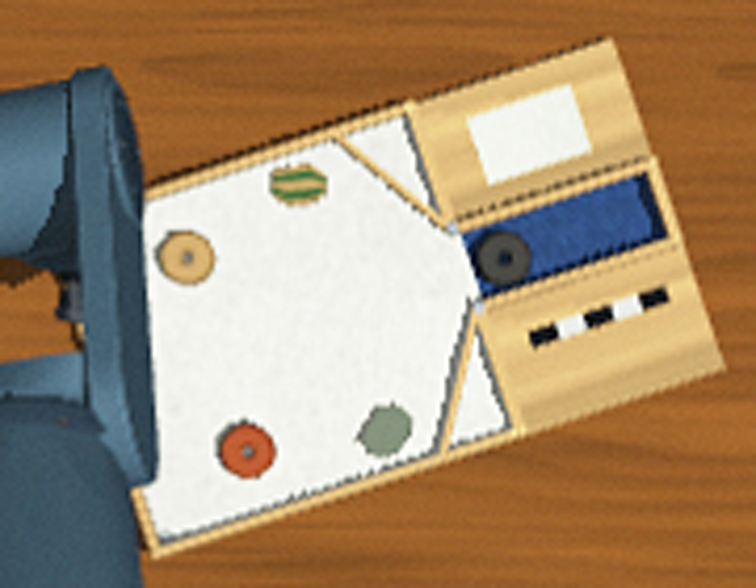

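>>> move_arm(increments=[{"tx":0,"ty":0,"tz":0.03,"turn":0},{"tx":0,"ty":0,"tz":0.049,"turn":0},{"tx":0,"ty":0,"tz":0.0495,"turn":0},{"tx":0,"ty":0.005,"tz":0.0495,"turn":0},{"tx":0,"ty":0.011,"tz":0.0495,"turn":0},{"tx":0,"ty":0.018,"tz":0.0495,"turn":0},{"tx":0,"ty":0.026,"tz":0.0495,"turn":0},{"tx":0,"ty":0.035,"tz":0.0495,"turn":0},{"tx":0,"ty":0.044,"tz":0.0495,"turn":0},{"tx":0,"ty":0.053,"tz":0.0495,"turn":0},{"tx":0,"ty":0.062,"tz":0.0495,"turn":0},{"tx":0,"ty":0.071,"tz":0.0495,"turn":0},{"tx":0,"ty":0.08,"tz":0.0495,"turn":0},{"tx":0,"ty":0.089,"tz":0.0495,"turn":0},{"tx":0,"ty":0.098,"tz":0.0495,"turn":0},{"tx":0,"ty":0.107,"tz":0.0495,"turn":0},{"tx":0,"ty":0.116,"tz":0.0495,"turn":0},{"tx":0,"ty":0.125,"tz":0.0495,"turn":0},{"tx":0,"ty":0.132,"tz":0.0495,"turn":0},{"tx":0,"ty":0.138,"tz":0.0495,"turn":0}])

```text
time_s: 7.03
eef_pos: [0.56, 0.0931, 0.0154]
eef_rot: [0.0, 0.995, -0.098, -0.0]
wrist_force: [-0.2, 0.6, 0.2]
opening: 0.102
```

```bash
python3 - <<'E'
from h import *
inc((10,2,15,0),(10,2,60,0),(-20,2,60,0),(-20,10,60,0))
p,d=viewer.camera('side'); p=np.ascontiguousarray(p[:,:,::-1])
print(detect(np.load('T.npy'),cal('side'),p))
cv2.imwrite('pics/s5c.png',cv2.resize(p[160:270,230:350],None,fx=5.4,fy=5.4,interpolation=cv2.INTER_CUBIC))
E
```

```text
t 7.03 tray [21.8 16.6] z 15.4 ang -30.1 f [-0.2  0.6  0.2] op 0.102
(10, 2, 15, 0) tx -0.0186 ty -0.0029 tz 0.0004 turn -30.1
(10, 2, 60, 0) tx -0.0186 ty -0.0029 tz -0.0446 turn -30.1
(-20, 2, 60, 0) tx -0.0336 ty -0.0288 tz -0.0446 turn -30.1
(-20, 10, 60, 0) tx -0.0267 ty -0.0328 tz -0.0446 turn -30.1
{'red': [(80, [288.2, 250.2], [-73.8, -75.5])], 'grey': [(374, [305.0, 183.2], [176.2, -7.2]), (221, [275.8, 207.3], [48.9, 33.0])]}
```

View pics/s5c.png

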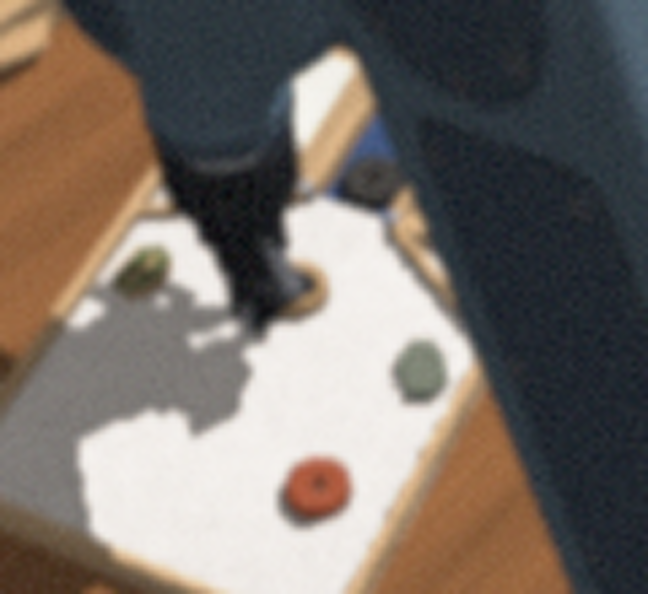

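>>> move_arm(increments=[{"tx":0,"ty":-0.012,"tz":0,"turn":0},{"tx":-0.004,"ty":-0.025,"tz":0,"turn":-4},{"tx":-0.012,"ty":-0.022,"tz":0,"turn":-11},{"tx":-0.018,"ty":-0.016,"tz":0,"turn":-18},{"tx":-0.024,"ty":-0.0115,"tz":0,"turn":-25},{"tx":-0.024,"ty":-0.0115,"tz":0,"turn":-30.1},{"tx":-0.024,"ty":-0.0115,"tz":0,"turn":-30.1},{"tx":-0.024,"ty":-0.0115,"tz":0,"turn":-30.1}])

```text
time_s: 7.75
eef_pos: [0.5391, 0.1106, 0.0155]
eef_rot: [-0.0, 0.987, 0.163, 0.0]
wrist_force: [0.3, -0.9, 0.5]
opening: 0.102
```

```bash
python3 - <<'E'
from h import *
T=np.load('T.npy')
p,d=viewer.camera('side'); p=np.ascontiguousarray(p[:,:,::-1])
inc((17,1.5,15,0),(80,0,15,0),(111.5,0,15,0))
print(detect(T,cal('side'),p))
cv2.imwrite('pics/s6c.png',cv2.resize(p[160:270,230:350],None,fx=5.4,fy=5.4,interpolation=cv2.INTER_CUBIC))
E
```

```text
t 7.8 tray [-1.5  2.6] z 15.5 ang -0.1 f [ 0.3  0.1 -0.1] op 0.101
(17, 1.5, 15, 0) tx -0.0010 ty 0.0185 tz 0.0005 turn -0.1
(80, 0, 15, 0) tx -0.0024 ty 0.0815 tz 0.0005 turn -0.1
(111.5, 0, 15, 0) tx -0.0023 ty 0.1130 tz 0.0005 turn -0.1
{'red': [(80, [288.2, 250.1], [-73.2, -75.3])], 'grey': [(522, [274.6, 210.2], [37.4, 31.1]), (232, [309.0, 178.1], [201.3, -9.6]), (85, [297.8, 193.4], [127.8, -5.0])]}
```

View pics/s6c.png

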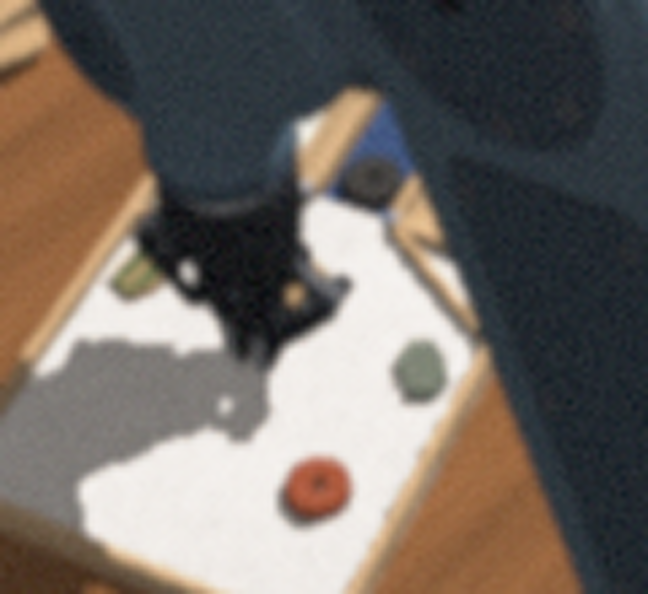

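Buff is just visible behind the gripper (about 295,290), still in place. Pushing straight.

>>> move_arm(increments=[{"tx":-0.001,"ty":0.01,"tz":0.0005,"turn":-0.1},{"tx":-0.001,"ty":0.017,"tz":0.0005,"turn":-0.1},{"tx":-0.001,"ty":0.024,"tz":0.0005,"turn":-0.1},{"tx":-0.001,"ty":0.031,"tz":0.0005,"turn":-0.1},{"tx":-0.0015,"ty":0.038,"tz":0.0005,"turn":-0.1},{"tx":-0.0015,"ty":0.045,"tz":0.0005,"turn":-0.1},{"tx":-0.002,"ty":0.052,"tz":0.0005,"turn":-0.1},{"tx":-0.002,"ty":0.059,"tz":0.0005,"turn":-0.1},{"tx":-0.0025,"ty":0.065,"tz":0.0005,"turn":-0.1},{"tx":-0.0025,"ty":0.071,"tz":0.0005,"turn":-0.1},{"tx":-0.0025,"ty":0.077,"tz":0.0005,"turn":-0.1},{"tx":-0.0025,"ty":0.083,"tz":0.0005,"turn":-0.1},{"tx":-0.0025,"ty":0.089,"tz":0.0005,"turn":-0.1},{"tx":-0.0025,"ty":0.095,"tz":0.0005,"turn":-0.1},{"tx":-0.0025,"ty":0.101,"tz":0.0005,"turn":-0.1},{"tx":-0.0025,"ty":0.107,"tz":0.0005,"turn":-0.1},{"tx":-0.0025,"ty":0.111,"tz":0.0005,"turn":-0.1},{"tx":-0.0025,"ty":0.114,"tz":0.0005,"turn":-0.1},{"tx":-0.0025,"ty":0.114,"tz":0.0005,"turn":-0.1}])

```text
time_s: 9.38
eef_pos: [0.5738, 0.0005, 0.0149]
eef_rot: [0.0, 0.986, 0.165, 0.0]
wrist_force: [0.5, -0.2, -0.1]
opening: 0.102
```

```bash
python3 - <<'E'
from h import *
a=np.degrees(np.arctan2(72,115)); print(a)
inc((111.5,0,15,0),(-65.6-33,-72-20,60,a))
E
```

```text
32.050145526721174
t 9.38 tray [113.8  -0.3] z 14.9 ang 0.1 f [ 0.5 -0.2 -0.1] op 0.102
(111.5, 0, 15, 0) tx 0.0003 ty -0.0023 tz -0.0001 turn 0.1
(-98.6, -92, 60, np.float64(32.050145526721174)) tx -0.0914 ty -0.2125 tz -0.0451 turn -32.0
```

>>> move_arm(increments=[{"tx":0,"ty":-0.01,"tz":-0.001,"turn":0},{"tx":0,"ty":-0.015,"tz":-0.03,"turn":0},{"tx":-0.01,"ty":-0.03,"tz":-0.05,"turn":0},{"tx":-0.088,"ty":-0.21,"tz":-0.05,"turn":-28},{"tx":-0.088,"ty":-0.21,"tz":-0.05,"turn":-28},{"tx":-0.088,"ty":-0.21,"tz":-0.05,"turn":-28},{"tx":-0.088,"ty":-0.21,"tz":-0.05,"turn":-28},{"tx":-0.088,"ty":-0.21,"tz":-0.05,"turn":-28},{"tx":-0.088,"ty":-0.21,"tz":-0.05,"turn":-28},{"tx":-0.088,"ty":-0.21,"tz":-0.05,"turn":-28},{"tx":-0.088,"ty":-0.21,"tz":-0.05,"turn":-28},{"tx":-0.088,"ty":-0.21,"tz":-0.05,"turn":-28}])

```text
time_s: 10.38
eef_pos: [0.4228, 0.1709, 0.0652]
eef_rot: [0.0, 0.917, 0.398, 0.001]
wrist_force: [0.4, 0.3, -0.9]
opening: 0.097
```

```bash
python3 - <<'E'
from h import *
p=look('t7'); inc((-96.5,-88.5,15,28))
print(detect(np.load('T.npy'),cal('top'),p))
E
```

```text
t 10.43 tray [-96.1 -88. ] z 65.1 ang 28.0 f [ 0.6 -0.5 -0.3] op 0.103
(-96.5, -88.5, 15, 28) tx -0.0003 ty -0.0007 tz 0.0501 turn 0.0
{'red': [(72, [265.4, 216.6], [-60.3, -73.0])], 'buff': [(119, [325.6, 170.9], [144.2, -2.2]), (79, [338.7, 175.5], [175.5, -26.6])], 'grey': [(133, [337.7, 167.1], [180.4, -2.6])]}
```

View pics/t7.png

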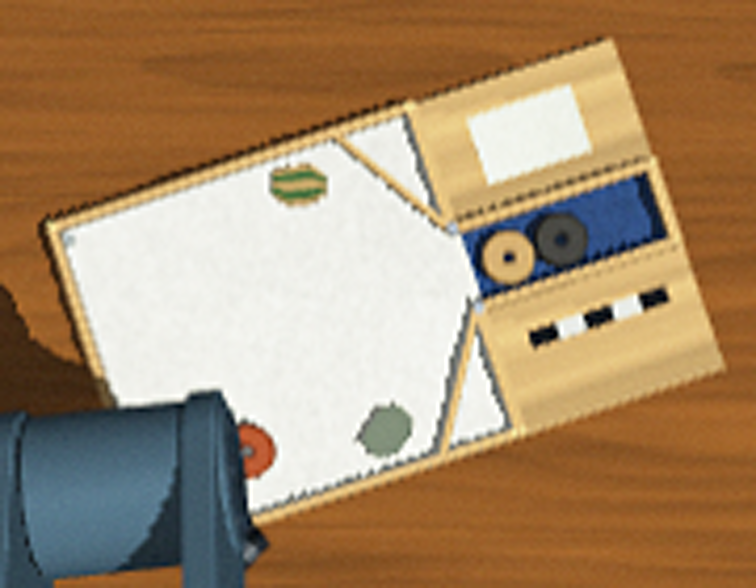

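>>> move_arm(increments=[{"tx":0,"ty":-0.001,"tz":0.03,"turn":0},{"tx":0,"ty":-0.001,"tz":0.049,"turn":0},{"tx":0,"ty":-0.001,"tz":0.05,"turn":0},{"tx":0,"ty":0.003,"tz":0.05,"turn":0},{"tx":0,"ty":0.008,"tz":0.05,"turn":0},{"tx":0,"ty":0.015,"tz":0.05,"turn":0},{"tx":0,"ty":0.024,"tz":0.05,"turn":0},{"tx":0,"ty":0.033,"tz":0.05,"turn":0},{"tx":0,"ty":0.043,"tz":0.05,"turn":0},{"tx":0,"ty":0.053,"tz":0.05,"turn":0},{"tx":0,"ty":0.063,"tz":0.05,"turn":0},{"tx":0,"ty":0.073,"tz":0.05,"turn":0},{"tx":0,"ty":0.083,"tz":0.05,"turn":0},{"tx":0,"ty":0.093,"tz":0.05,"turn":0},{"tx":0,"ty":0.103,"tz":0.05,"turn":0},{"tx":0,"ty":0.113,"tz":0.05,"turn":0},{"tx":0,"ty":0.123,"tz":0.05,"turn":0},{"tx":0,"ty":0.132,"tz":0.05,"turn":0},{"tx":0,"ty":0.139,"tz":0.05,"turn":0},{"tx":0,"ty":0.144,"tz":0.05,"turn":0}])

```text
time_s: 12.1
eef_pos: [0.528, 0.0722, 0.0149]
eef_rot: [0.0, 0.917, 0.398, 0.0]
wrist_force: [0.3, 0.3, -0.8]
opening: 0.103
```

```bash
python3 - <<'E'
from h import *
p,d=viewer.camera('side'); p=np.ascontiguousarray(p[:,:,::-1])
o,M=state();t=w2t(np.load('T.npy'),o['eef_pos'])[0]*1000; w=t+30*np.array([np.cos(np.radians(28)),np.sin(np.radians(28))]);print('whorl?',w)
inc((w[0]-47,w[1],15,0),(w[0]-47,w[1]-3,15,0))
print(detect(np.load('T.npy'),cal('side'),p))
cv2.imwrite('pics/s8c.png',cv2.resize(p[160:270,230:350],None,fx=5.4,fy=5.4,interpolation=cv2.INTER_CUBIC))
E
```

```text
whorl? [58.14614104 -5.98208698]
t 12.15 tray [ 31.7 -20.1] z 15.0 ang 28.1 f [-0.4 -0.4  1.1] op 0.103
(np.float64(11.14614103831726), np.float64(-5.982086983859334), 15, 0) tx 0.0221 ty -0.0115 tz 0.0000 turn 28.1
(np.float64(11.14614103831726), np.float64(-8.982086983859334), 15, 0) tx 0.0194 ty -0.0129 tz 0.0000 turn 28.1
{'buff': [(73, [303.8, 191.5], [143.1, -19.1])], 'grey': [(751, [293.4, 195.7], [113.4, 3.9])]}
```

View pics/s8c.png

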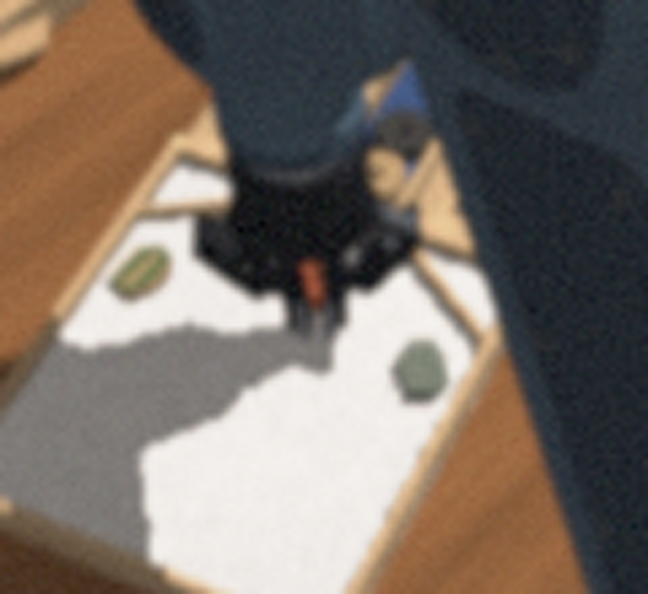

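>>> move_arm(increments=[{"tx":0,"ty":0.006,"tz":0,"turn":0},{"tx":0,"ty":0.012,"tz":0,"turn":0},{"tx":0,"ty":0.012,"tz":0,"turn":0},{"tx":0,"ty":0.0,"tz":0,"turn":0},{"tx":0,"ty":-0.014,"tz":0,"turn":3},{"tx":0.008,"ty":-0.012,"tz":0,"turn":10},{"tx":0.016,"ty":-0.007,"tz":0,"turn":17},{"tx":0.023,"ty":-0.001,"tz":0,"turn":24},{"tx":0.023,"ty":-0.001,"tz":0,"turn":28.1},{"tx":0.023,"ty":-0.001,"tz":0,"turn":28.1},{"tx":0.023,"ty":-0.001,"tz":0,"turn":28.1}])

```text
time_s: 13.07
eef_pos: [0.5411, 0.0912, 0.0147]
eef_rot: [-0.0, 0.986, 0.166, -0.0]
wrist_force: [-0.4, 0.0, -0.2]
opening: 0.097
```

```bash
python3 - <<'E'
from h import *
p,d=viewer.camera('side'); p=np.ascontiguousarray(p[:,:,::-1])
inc((20,-0.5,15,0),(113,0,15,0))
cv2.imwrite('pics/s9c.png',cv2.resize(p[160:270,230:350],None,fx=5.4,fy=5.4,interpolation=cv2.INTER_CUBIC))
p=look('t9')
print(detect(np.load('T.npy'),cal('top'),p))
E
```

```text
t 13.12 tray [17.6 -1.9] z 14.7 ang 0.2 f [-0.4 -0.5 -0.3] op 0.101
(20, -0.5, 15, 0) tx 0.0014 ty 0.0024 tz -0.0003 turn 0.2
(113, 0, 15, 0) tx 0.0016 ty 0.0954 tz -0.0004 turn 0.2
{'red': [(54, [303.6, 179.3], [76.8, -5.5])], 'buff': [(120, [325.6, 170.9], [144.0, -2.2]), (79, [338.7, 175.5], [175.5, -26.6])], 'grey': [(131, [337.6, 166.9], [180.2, -1.9])]}
```

View pics/s9c.png

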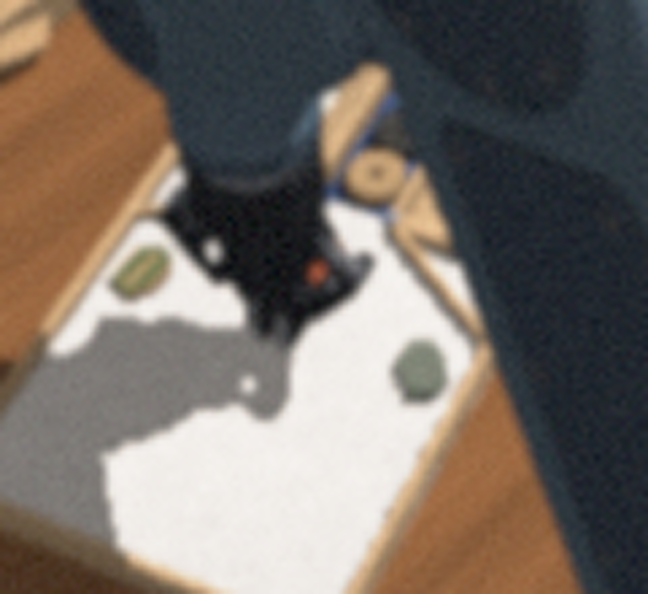

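View pics/t9.png

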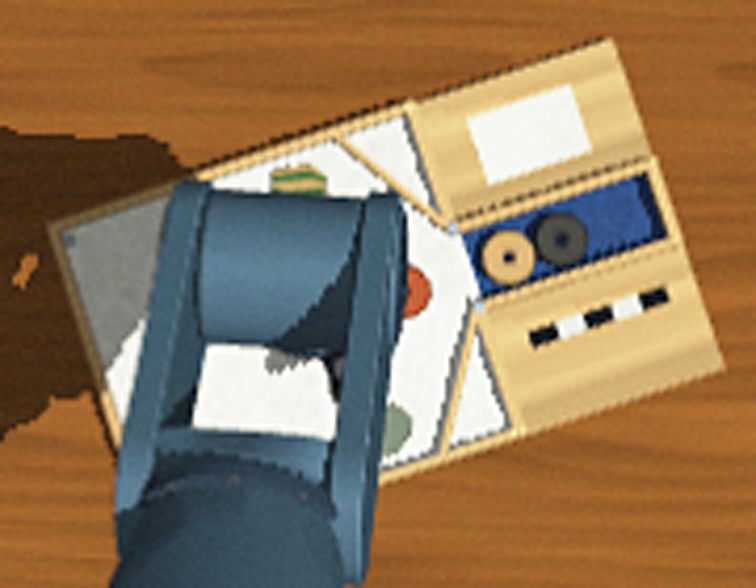

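>>> move_arm(increments=[{"tx":0.001,"ty":0.008,"tz":0,"turn":0.2},{"tx":0.001,"ty":0.015,"tz":0,"turn":0.2},{"tx":0.001,"ty":0.022,"tz":0,"turn":0.2},{"tx":0.001,"ty":0.029,"tz":0,"turn":0.2},{"tx":0.001,"ty":0.036,"tz":0,"turn":0.2},{"tx":0.0015,"ty":0.043,"tz":0,"turn":0.2},{"tx":0.0015,"ty":0.05,"tz":0,"turn":0.2},{"tx":0.0015,"ty":0.056,"tz":0,"turn":0.2},{"tx":0.0015,"ty":0.062,"tz":0,"turn":0.2},{"tx":0.0015,"ty":0.068,"tz":0,"turn":0.2},{"tx":0.0015,"ty":0.074,"tz":0,"turn":0.2},{"tx":0.0015,"ty":0.08,"tz":0,"turn":0.2},{"tx":0.0015,"ty":0.086,"tz":0,"turn":0.2},{"tx":0.0015,"ty":0.091,"tz":0,"turn":0.2},{"tx":0.0015,"ty":0.095,"tz":0,"turn":0.2},{"tx":0.0015,"ty":0.096,"tz":0,"turn":0.2},{"tx":0.0015,"ty":0.096,"tz":0,"turn":0.2}])

```text
time_s: 14.58
eef_pos: [0.5748, -0.0003, 0.0149]
eef_rot: [0.0, 0.987, 0.162, 0.0]
wrist_force: [0.3, 0.1, 0.0]
opening: 0.101
```

>>> move_arm(increments=[{"tx":0,"ty":-0.01,"tz":-0.001,"turn":0},{"tx":0,"ty":-0.015,"tz":-0.03,"turn":0},{"tx":0,"ty":-0.03,"tz":-0.06,"turn":0},{"tx":0,"ty":-0.25,"tz":-0.1,"turn":0},{"tx":0,"ty":-0.25,"tz":-0.1,"turn":0},{"tx":0,"ty":-0.25,"tz":-0.1,"turn":0},{"tx":0,"ty":-0.25,"tz":-0.1,"turn":0},{"tx":0,"ty":-0.25,"tz":-0.1,"turn":0},{"tx":0,"ty":-0.25,"tz":-0.1,"turn":0},{"tx":0,"ty":-0.25,"tz":-0.1,"turn":0},{"tx":0,"ty":-0.25,"tz":-0.1,"turn":0},{"tx":0,"ty":-0.25,"tz":-0.1,"turn":0}])

```text
time_s: 15.58
eef_pos: [0.4943, 0.2367, 0.1147]
eef_rot: [0.0, 0.987, 0.163, -0.0]
wrist_force: [0.2, -0.5, 0.6]
opening: 0.098
```

```bash
python3 - <<'E'
from h import *
p=look('t10'); inc()
print(detect(np.load('T.npy'),cal('top'),p))
p,d=viewer.camera('side'); p=np.ascontiguousarray(p[:,:,::-1])
cv2.imwrite('pics/s10c.png',cv2.resize(p[150:270,230:350],None,fx=5,fy=5,interpolation=cv2.INTER_CUBIC))
E
```

```text
t 15.63 tray [-134.9    0.9] z 114.6 ang -0.2 f [-0.1 -0.3 -0.1] op 0.098
{'red': [(121, [326.0, 170.5], [145.4, -1.6])], 'buff': [(115, [338.6, 166.5], [183.5, -1.9]), (79, [338.7, 175.5], [175.5, -26.6])], 'grey': [(127, [350.8, 162.8], [220.1, -2.7])]}
```

View pics/t10.png

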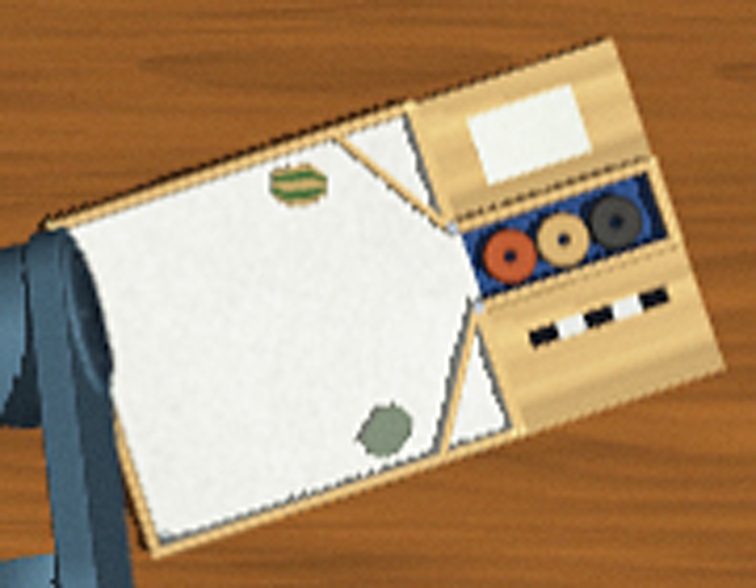

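View pics/s10c.png

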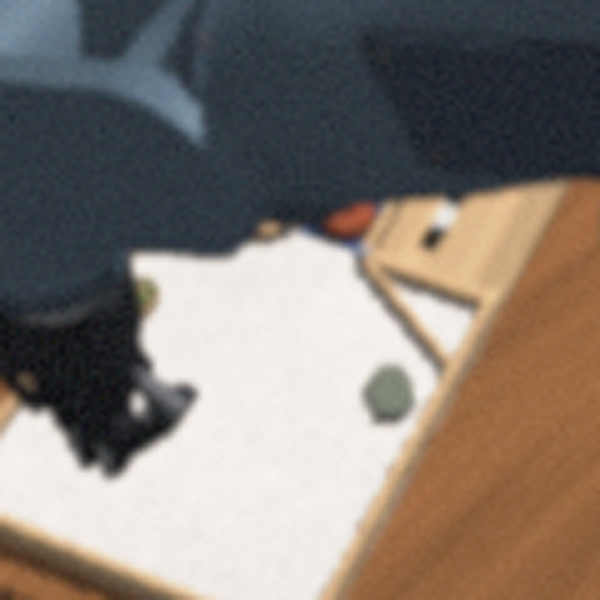

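All three whorls lie in the slot, with red at crop (510,255), buff at (563,240) and grey at (616,222). A strip of felt shows between red and the step. Both sherds are where they were, and the arm is clear.

```bash
python3 - <<'E'
from h import *
print(workorder.hand_in())
E
```

```text
the job is handed in; nothing more can be done
None
```

I pushed the whorls through the gate one at a time (grey, then buff, then red) with the fingertips almost shut and 3 mm above the plate. I then backed the arm off and handed the job in at about 15.6 s; the hand-in reports no verdict.

- **Final positions:** the last overhead picture puts all three whorls in the slot, at tray x of about 145 mm (red), 184 mm (buff) and 220 mm (grey). All three are within 3 mm of the slot's centre line. Felt shows between the red whorl and the step.
- **Order:** overhead pictures after the first and second pushes showed one whorl, then two, in the slot, with the rest still on the plate.
- **Things left alone:** both sherds look unmoved. I did not measure the bystanders on the table, but the arm stayed well clear of them. The wrist force readings after each move stayed within about 1.5 N.
- **Camera disagreement:** the side camera put the gate about 4 mm nearer along tray x than the top camera did. Across the gate they agreed to about 2 mm or better. I pushed 3–6 mm past the step to allow for this.
- **Not confirmed:** the arm blocked most of the slot in the last side view, so I judged that the whorls lie flat from the top picture only.

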